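# Touch off a tube block and pin its reference bore

## Robot

A 6-joint arm with a two-finger parallel gripper is mounted at the origin on a cart in front of the work surface, level with it; the furniture and walls round the work are solid. World frame = base frame: x ahead of the robot, y to its left, z up, the work surface at z = 0. Lengths are in mm, angles in rad, forces in N, time in s.
With the tool pointing down it reaches from about 325 to 900 mm from the base axis. Payload 6.1 kg.
Tool frame: the origin (TCP) lies at the very end of the fingers, on their centre line; the grasp point (between the pads) lies 19 mm behind it; z points along the fingers, y is the line along which they close (so a half turn about z gives the same grasp; the last joint's range is limited). The gripper opens to 85 mm and grips with 20 to 120 N. Pads are 22 mm wide; open, the fingers measure 114 mm over their backs; the gripper's body (76 mm by 85 mm) begins 54 mm behind the grasp point. The pads swing forward as they close: fully open they stand 13 mm farther back than shut.
Start: joints at [1.187, 0.22, 1.526, -0, 1.395, -0.126], TCP at [159.345, 604.338, 231.3] pointing down, gripper open.
Joint ranges: [-2.98, 2.98], [-0.91, 2.08], [0.09, 2.57], [-1.24, 4.39], [0.2, 2.65], [-2.68, 2.68]. Speed limits (rad/s): [2.57, 2.57, 3.01, 3.14, 3.14, 3.14].

## Interface

Orientations are given as a unit quaternion [w, x, y, z].
In Python, from rig import bot, cams gives the robot as it stands.
- The arm moves only by the tool step_arm, never from a script. Its argument "plan" is a list of rows, each a list of 2 entries, a list of its own where there are three numbers: the shift along the world's x, y, z in m, then the turn, a rotation vector about the world's x, y, z in degrees. In form: [[[tx, ty, tz], [wx, wy, wz]], ...]. A call has 1 to 10 rows; each row shifts and turns the commanded pose from where the row before left it; what a row does not reach is not made up. A row lasts 1/12 s, in which the tool goes at most 41.7 mm and 7.16 degrees, less where a joint would pass 70% of its speed; a pose out of reach is approached as far as the arm can. A call with a gripper value outside its range is refused whole. "fingers" is the finger opening in m, from 0 to 0.0854, set as the call begins (left out, the last holds). The fingers move at their own pace and stop on an object; "squeeze" is the grip in N (left out, the last holds). Time passes only in rows, so rows that do not move let the fingers close. It gives the time, the measured TCP pose, the force, the opening and the grip force at its end, in the units of the state.
- bot.observe(): the state, without advancing time (a new reading comes with each control period).
- cams.capture(name): name is "side" or "top"; returns a dict with "color" (420x560x3 uint8, blue, green, red), "range_z" (420x560 float32, mm along the optical axis (not along the pixel's ray), 0 where there is no reading), "mtx" (3x3 intrinsics, pixels), "extrinsics" (4x4, takes a point from world to camera coordinates). Camera axes: x right, y down, z forward; pixel columns grow to the right and rows downward; lengths in mm; the calibration is good to about 2 mm. A picture is of the moment at which its call begins.
- bot.hand_in(): hands the job in; it is judged then, once.
The state is a dict: "time_s": time; "joint_positions": joint angles; "qd": joint speeds; "joint_torque": joint torques, N m; "position": TCP position; "eef_rot": TCP orientation; "contact_force": force on the tool from outside, world axes, zero at the start; "ft_torque": the same for the moment, N m; "width": finger opening in mm; "grip_force": force on a finger pad.
Only numpy, scipy, OpenCV 4.12 (cv2) and the standard library are available. Lean on these libraries where they do the work, as an engineer would, in place of code of your own. Each camera call takes 0.05 s, during which the arm holds its last target. There are 200 camera calls.

## Task

The aluminium tube block was screwed down on its nest plate a little off and askew: take the steel locating pin out of its stand and touch the block off gently, resting the pin's shank for a moment against the front long face near its left end, then near its right end, then against the middle of the right-hand end face. From the three touches work out how the block sits, lower the pin, held all the way, into the reference bore with the steel collar at its far left corner until it stands on the bottom, and only then let go. Never press hard on the block, touch it with nothing but the pin, and leave the things round about where they are.

Things in the scene. Friction and masses are not known exactly. Their poses are not given: they have to be found in the camera images.
- pin: Steel locating pin, about 120 g. Origin: centre of its flat foot; z up along the pin. Above the origin: round shank, 10 mm diameter, its foot bevelled to 7.6 mm over 2 mm, 0 to 60 mm; round shoulder, 24 mm diameter, 60 to 64 mm; square grip 16 x 16 mm, 64 to 104 mm, flats facing the pin's x and y; button on top to 107 mm. Starts upright in the stand, foot 8 mm above the table.
- pin_grip (a point): Point to grip the pin: on its axis in the square grip, 86 mm above the foot; axes as the pin's.
- stand: Dark round stand, fixed: 38 mm diameter, 68 mm high, foot 54 mm wide. Origin at the centre of its underside. The pin's shoulder rests on its rim, the shank hangs in its 12 mm hole: lift the pin straight up by more than 62 mm to clear it.
- nest: Grey nest plate, fixed, 124 (x) x 176 (y) x 10 mm; origin: centre of its underside; x away from the robot, y left, z up. On it the tube block, 78 (x) x 118 (y) x 46 mm, top 56 mm above the origin. The block's own pose is not reported: its centre lies up to 3.5 mm off the plate's centre in x and in y and it is turned up to 0.05 rad. It does not shift. Contact is stiff, over 25 N is too hard.
- touch_left (a point): Nominal place of the pin's origin when its upright shank just touches the front face (the long one towards the nest's -x) near its left end: 44 mm before the plate's centre, 40 mm left of it, 32 mm above its underside. The true place differs by up to 5.5 mm, as the block sits. Touch 20 to 55 mm left of the centre, foot 15 to 49 mm above the nest's origin, with 1 to 10 N. Axes as the nest's.
- touch_right (a point): The same near the right end of the front face: 44 mm before the plate's centre, 40 mm right of it (touch 20 to 55 mm right of the centre), 32 mm above its underside. Axes as the nest's.
- touch_end (a point): The same for the right-hand end face (towards the nest's -y): 64 mm right of the plate's centre, level with it in x (touch within 30 mm of that), 32 mm above its underside. Axes as the nest's.
- bore_nominal (a point): Floor of the reference bore if the block sat true: 22 mm beyond and 42 mm left of the block's centre, in its own turned axes, 24 mm above the nest's underside; the true bore is up to 7.5 mm away. Bore 11.5 mm wide, 32 mm deep below the block's top, in a flat steel collar 21 mm wide, 2 mm high. Six wider wells (15.5 mm), some with capped tubes, and two screws stand at most 10 mm above the block.
- vial: Brown vial with a pale cap, 32 mm wide, 66 mm high, origin at the centre of its underside. Bystander.
- beaker: Small clear beaker, 55 mm wide, 67 mm high, origin at the centre of its underside. Bystander.
- timer: Lab timer lying flat, 62 x 68 x 20 mm, origin at the centre of its underside. Bystander.
- cap: Loose round screw cap, 51 mm wide, 24 mm high, origin at the centre of its underside. Bystander.

How it is judged (in metres and radians):
On the way, in this order (a step that is already met when the one before it is completed fails the run):
1. the pin rests lightly against the front face near its left end (contact force between pin and nest above 0.7 N and x of pin in the frame of nest below -0.036 m and y of pin in the frame of nest between 0.018 and 0.064 m and z of pin in the frame of nest between 0.0135 and 0.051 m), for 0.1 s.
2. the pin rests lightly against the front face near its right end (contact force between pin and nest above 0.7 N and x of pin in the frame of nest below -0.036 m and y of pin in the frame of nest between -0.064 and -0.018 m and z of pin in the frame of nest between 0.0135 and 0.051 m), for 0.1 s.
3. the pin rests lightly against the right-hand end face (contact force between pin and nest above 0.7 N and y of pin in the frame of nest below -0.056 m and x of pin in the frame of nest between -0.034 and 0.034 m and z of pin in the frame of nest between 0.0135 and 0.051 m), for 0.1 s.
4. the pin, still held in the fingers, is down on the floor of the reference bore (z of pin in the frame of nest below 0.0265 m and x of pin in the frame of nest between 0.014 and 0.03 m and y of pin in the frame of nest between 0.034 and 0.05 m and contact force between the fingers and pin above 1 N), for 0.1 s.
At the end, for the whole second after the job is handed in: The pin stands at rest, released, upright within 0.12 rad in the block's reference bore, its foot within 2.5 mm of the bore's floor (z of pin in the frame of nest below 0.0265 m and x of pin in the frame of nest between 0.014 and 0.03 m and y of pin in the frame of nest between 0.034 and 0.05 m and angle between pin's own z axis and vertical below 0.12 rad and linear speed of pin below 0.01 m/s); the robot touches nothing.
It fails at once if the block is pressed harder than 25 N with the pin (contact force between pin and nest above 25 N).
It fails at once if the gripper or arm touches the nest or the block (contact force between any of the fingers, the arm and nest above 1 N).
It fails at once if a bystander is moved more than 20 mm (distance of any of vial, beaker, timer, cap from where it was at the start of the episode above 0.02 m).
It also fails if it takes over 72 s, if anything falls off the work surface, if the arm or the gripper's body presses on something with over 40 N, if the wrist force passes 120 N, or if a joint passes its speed limit or range.

## Working session

There is one attempt and no reset: what is moved stays moved. The work goes in short steps, Python scripts to look and compute and a tool call to move; the robot and the scene stay as the last step left them, time stands still between calls to the robot, and variables do not carry over. Pictures are saved under pics/ and viewed, at most 10 in all, crops included, and the job is handed in when it is done.

Besides the shell and the picture viewer there is one more tool, called after "Request:" by a JSON object that holds its "method" and its "body". step_arm: Moves the arm, as the interface text tells. Its arguments: {"type":"object","properties":{"plan":{"type":"array","items":{"type":"array"}},"fingers":{"type":"number"},"squeeze":{"type":"number"}},"required":["plan"]}

```bash
mkdir -p pics; ls
cat > h.py <<'E'
import numpy as np, cv2, pickle
from rig import bot, cams
def cap(n,save=None):
    c=cams.capture(n)
    if save: cv2.imwrite('pics/'+save,c['color'])
    return c
def cloud(c):
    K=np.array(c['mtx']);E=np.array(c['extrinsics']);z=c['range_z'];h,w=z.shape
    u,v=np.meshgrid(np.arange(w),np.arange(h))
    p=np.stack([(u-K[0,2])*z/K[0,0],(v-K[1,2])*z/K[1,1],z],-1)
    return (p-E[:3,3])@E[:3,:3]
def ray(c,u,v,zp):
    K=np.array(c['mtx']);E=np.array(c['extrinsics']);R=E[:3,:3]
    o=-R.T@E[:3,3];d=R.T@np.linalg.inv(K)@[u,v,1];return o+d*(zp-o[2])/d[2]
E
python3 - <<'E'
from h import *
for n in('top','side'):
    c=cap(n,n+'0.png');pickle.dump(c,open(n+'.pkl','wb'));E=np.array(c['extrinsics']);print(n,-E[:3,:3].T@E[:3,3],E[:3,:3].round(2),np.array(c['mtx'])[0])
print(bot.observe())
E
```

```text
pics
top [ 304.26884875   30.44889123 1452.78869711] [[ 0.01 -1.    0.02]
 [-0.98 -0.01 -0.19]
 [ 0.19 -0.02 -0.98]] [524.94050173   0.         277.90881856]
side [396.99770094 784.76652588 723.26315678] [[-0.98 -0.21 -0.  ]
 [-0.13  0.62 -0.78]
 [ 0.16 -0.76 -0.63]] [468.94598567   0.         280.19474799]
{'time_s': 0.1, 'joint_positions': array([ 1.18690944e+00,  2.21176086e-01,  1.52756380e+00,  3.73016360e-05,
        1.39469937e+00, -1.26118709e-01]), 'qd': array([-0.00078903, -0.0023271 , -0.0021625 ,  0.00083086, -0.00015036,
       -0.00042015]), 'joint_torque': array([ 1.50210384e-03, -4.98247182e+01, -3.90544510e+01, -2.07991784e-04,
        5.71793833e-03,  2.84984435e-05]), 'position': array([159.11250222, 603.81157326, 230.25527344]), 'eef_rot': array([-2.50666337e-04,  1.28530771e-01,  9.91705091e-01, -8.88811703e-04]), 'contact_force': array([-0.10847724,  0.55453676, -0.21773011]), 'ft_torque': array([ 0.01571769, -0.01015798, -0.03898827]), 'grip_force': 0.0, 'width': 85.56499658141614}
```

View pics/top0.png

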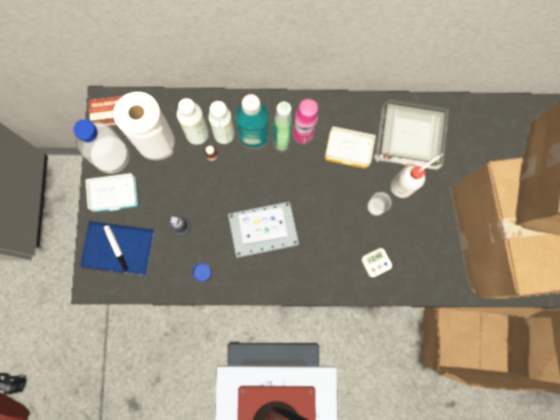

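View pics/side0.png

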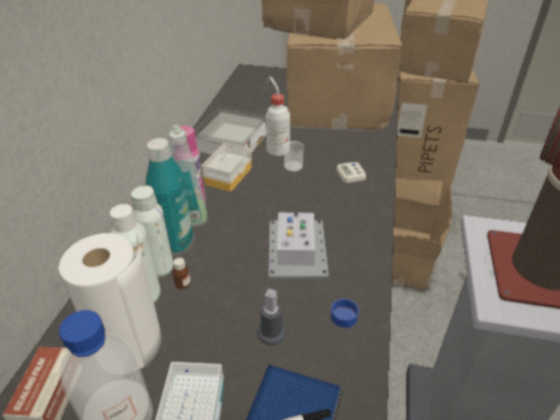

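Top view: pin in stand near (178,224), nest centred near (264,230), cap (202,272), timer (377,263), beaker (379,203), vial (211,153). The side view shows the pin at (270,300) and the nest around (298,248).

Run:
```python
from h import *
T=pickle.load(open('top.pkl','rb'));S=pickle.load(open('side.pkl','rb'))
for n,c,(u0,u1,v0,v1),(a,b,d,e) in(('top',T,(222,306,196,262),(160,200,205,242)),('side',S,(258,338,205,282),(250,292,284,346))):
    P=cloud(c)
    tab=P[240:300,150:220] if n=='top' else P[200:220,330:370]
    print(n,'tablez',np.median(tab[...,2]))
    for nm,lo,hi in(('plate',5,18),('block',48,75)):
        Q=P[v0:v1,u0:u1];m=(Q[...,2]>lo)&(Q[...,2]<hi);q=Q[m]
        mm=m.astype(np.uint8);
        pts=q[:,:2].astype(np.float32);print(nm,m.sum(),cv2.minAreaRect(pts),np.median(q[:,2]))
    Q=P[d:e,a:b].reshape(-1,3)
    for lo,hi in((20,60),(70,95),(95,125)):
        q=Q[(Q[:,2]>lo)&(Q[:,2]<hi)];print(lo,len(q),q.mean(0),q.min(0),q.max(0))
cr=lambda c,u,v,w,h,s:cv2.resize(c['color'][v:v+h,u:u+w],None,fx=s,fy=s,interpolation=cv2.INTER_CUBIC)
a=cr(T,215,190,100,75,4);b=cr(T,155,200,50,50,6);c=cr(S,255,200,90,85,4)[:300];d=cr(S,245,280,50,70,4)[:280]
o=np.zeros((600,780,3),np.uint8);o[:300,:400]=a;o[:300,400:700]=b;c=c[:300,:360];o[300:600,:360]=c;o[300:580,400:600]=d
cv2.imwrite('pics/m1.png',o)
```

```text
top tablez 0.14157629688937337
plate 1581 ((523.3463745117188, 37.940773010253906), (183.5426483154297, 232.14633178710938), 0.47829553484916687) 9.994232276246473
block 1162 ((522.904296875, 42.36199951171875), (78.9588394165039, 117.85713195800781), 10.497541427612305) 56.22281661680111
20 44 [515.90833002 259.28573857  39.6227311 ] [506.94758252 251.24338266  21.07779707] [535.43452876 279.80292779  59.97143271]
70 43 [522.6047745  265.84443934  75.02404591] [508.54289523 253.85126995  70.06949056] [540.7214346  286.05549568  92.21069146]
95 52 [524.51890852 268.82409461 110.88848259] [517.05253765 260.6133052   95.23145981] [534.42840764 278.02274094 119.24713282]
side tablez -1.0142015282844965
plate 1596 ((517.4468383789062, 43.24585723876953), (124.32202911376953, 178.90150451660156), 12.577970504760742) 9.123556965647161
block 1389 ((521.1417236328125, 42.784698486328125), (77.9938735961914, 123.89414978027344), 10.540478706359863) 55.06842517370147
20 286 [520.94572258 285.14912316  40.03678539] [505.2752809  271.8727878   20.00381426] [541.49342625 290.75082624  59.75714265]
70 135 [522.51946782 276.63056386  80.39956237] [509.08610967 264.4678751   70.08276432] [535.05270395 283.36617242  94.56304635]
95 138 [523.24612488 274.50225897 107.44415778] [515.31603686 262.37233919  95.21362819] [532.81810577 280.60678369 116.96699348]
```

View pics/m1.png

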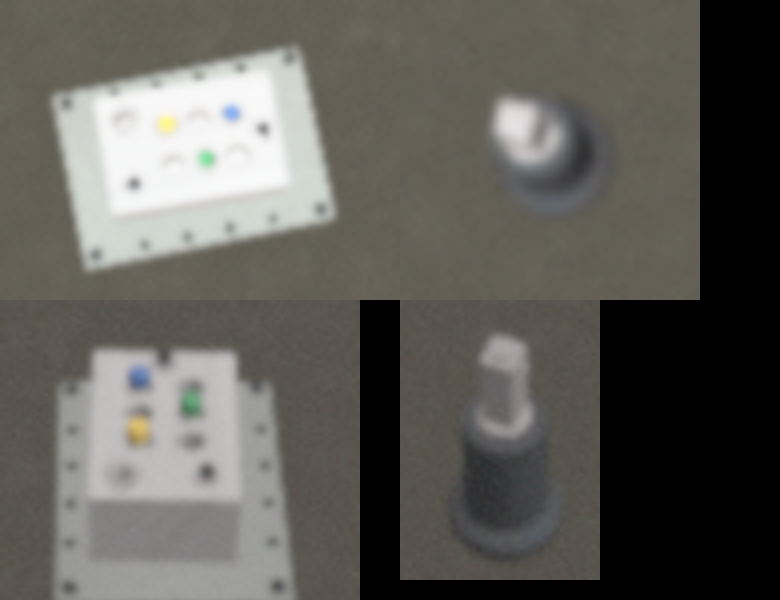

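The crops show the reference bore with its collar at crop (125,122), i.e. full top pixel (246,220). They also give the plate corners, and the pin's grip is turned a few degrees. Next I measure the plate pose and the pin's axis and yaw.

Run:
```python
from h import *
T=pickle.load(open('top.pkl','rb'));S=pickle.load(open('side.pkl','rb'))
def rect(px,z,n):
    P=np.array([ray(T,215+(u+.5)/4-.5,190+(v+.5)/4-.5,z)[:2] for u,v in px]) # FL? order: left-far,right-far,right-near,left-near
    c=P.mean(0);vx=(P[0]+P[1]-P[2]-P[3]);vy=(P[0]+P[3]-P[1]-P[2])
    print(n,c,'yaw',np.degrees([np.arctan2(vx[1],vx[0]),np.arctan2(-vy[0],vy[1])]),'size',np.linalg.norm(vx)/2,np.linalg.norm(vy)/2)
rect([(52,93),(298,45),(335,217),(85,270)],10,'plate')
rect([(95,97),(270,70),(290,186),(112,215)],56,'block')
print('bore',ray(T,215+125.5/4-.5,190+122.5/4-.5,58))
# pin grip: bright pixels
for n,c,(a,b,d,e) in(('top',T,(160,200,205,242)),('side',S,(250,292,284,346))):
    g=c['color'][d:e,a:b].max(2);P=cloud(c)[d:e,a:b]
    print(n);r=slice(10,28) if n=='top' else slice(0,24)
    print(g[r,10:34])
```

```text
plate [521.61168026  40.23170643] yaw [11.97857622 12.27723706] size 124.82452811027964 175.6049074229924
block [524.0758458   40.66094051] yaw [9.63644896 9.77921176] size 80.63614114735321 120.18572490944048
bore [536.6290963   85.79416234  58.        ]
top
[[103 109 112 114 108 103 100  98  98  98  98  96  97  98  99 100  99 100
  101 100 102 101 100 101]
 [108 131 148 150 140 132 125 117 104 100  96  92  90  92  95  98  99  99
  101 101 100 101  99  99]
 [119 156 185 193 188 179 170 148 121 109 100  93  85  84  89  92  96  99
  102 100 101 103 100 101]
 [128 178 209 219 217 212 201 173 138 121 114 101  91  83  83  87  91  95
   98  99  99 101 100 100]
 [137 187 218 226 226 222 211 180 144 132 126 114  99  85  80  80  87  92
   95  98 100 100 100  99]
 [143 192 221 227 227 223 207 174 142 139 141 129 109  87  75  80  84  89
   91  95  97 101  98  99]
 [144 190 215 225 226 221 199 163 136 150 165 149 119  92  74  71  79  87
   89  90  95  98 101 100]
 [134 171 199 213 218 216 192 154 140 163 179 160 125  93  69  63  70  83
   87  88  92  99 101 100]
 [116 145 174 194 205 204 184 15
[... 2708 characters left out ...]
87  89  88  91  98 102  99 104 102 103 105 116 128 132 132 120  98
   87  90  88  88  90  90]
 [ 91  89  87  87  92  95  98 101 105 101 103 107 118 127 137 130 123 103
   90  88  88  89  90  90]
 [ 86  88  86  88  92  95 100 101 103 101 103 107 115 127 132 132 122 103
   94  89  89  88  86  89]
 [ 87  88  89  92  94  96 102 100 104 103 102 106 116 126 136 134 123 105
   91  90  91  87  86  86]
 [ 91  85  92  92  97 102 105 101 104 102 101 105 115 126 134 135 131 116
   96  93  88  86  90  86]
 [ 86  89  89  97 102 112 109 104 101 101 100 106 117 128 136 142 143 133
  108  92  90  91  85  88]
 [ 89  90  91 101 113 117 111 105 101 103 105 102 113 125 137 149 153 140
  116  96  88  89  87  86]]
```

Run:
```python
from h import *
T=pickle.load(open('top.pkl','rb'));S=pickle.load(open('side.pkl','rb'))
print(ray(T,174.0,220.3,113))
for z in(80,95,110): print(ray(S,270.6,301,z))
R=S['extrinsics'][:3,:3];o=-R.T@S['extrinsics'][:3,3];print(o[:2])
d=ray(S,270.6,301,95)-o;print('x at y=268,271:',[o[0]+d[0]/d[1]*(y-o[1]) for y in(268,271)],np.degrees(np.arctan2(-d[1],-d[0])))
# stand foot in top: dark mask
P=cloud(T)[205:250,155:205];m=(P[...,2]>60)&(P[...,2]<74);q=P[m];print(q[:,:2].mean(0),q[:,:2].min(0),q[:,:2].max(0))
```

```text
[524.84929779 268.49024378 113.        ]
[526.3707557  262.31420387  80.        ]
[523.35395643 274.49706364  95.        ]
[520.33715716 286.6799234  110.        ]
[396.99770094 784.76652588]
x at y=268,271: [np.float64(524.9628017467325), np.float64(524.2199221614609)] 103.90818166518126
[522.17302682 266.64960145] [507.0034614  252.13286167] [543.8871923  286.91224271]
```

Request:
{"method": "step_arm", "body": {"plan": [[[0.036,-0.005,0],[0,0,0]],[[0.036,-0.032,0],[0,0,0]],[[0.036,-0.032,0],[0,0,0]],[[0.036,-0.032,0],[0,0,0]],[[0.036,-0.032,0],[0,0,0]],[[0.036,-0.032,0],[0,0,0]],[[0.036,-0.032,0],[0,0,0]],[[0.036,-0.032,0],[0,0,0]],[[0.036,-0.032,0],[0,0,0]],[[0.036,-0.032,0],[0,0,0]]], "fingers": 0.085, "squeeze": 100}}

```text
time_s: 0.93
position: [476.6, 348.4, 230.9]
eef_rot: [-0.0, 0.129, 0.992, -0.0]
contact_force: [0.2, 0.1, 0.3]
width: 85.0
grip_force: 0.0
```

Request:
{"method": "step_arm", "body": {"plan": [[[0,0,0],[0,0,0]],[[0,0,0],[0,0,0]],[[0,0,0],[0,0,0]]]}}

```text
time_s: 1.18
position: [475.3, 350.0, 230.8]
eef_rot: [-0.001, 0.129, 0.992, -0.0]
contact_force: [0.2, 0.8, 0.2]
width: 84.9
grip_force: 0.0
```

Request:
{"method": "step_arm", "body": {"plan": [[[0.0123,-0.02,-0.02],[0,0,0]],[[0.0123,-0.02,-0.02],[0,0,0]],[[0.0123,-0.02,-0.02],[0,0,0]],[[0.0123,-0.02,-0.02],[0,0,0]],[[0,0,0],[0,0,0]],[[0,0,0],[0,0,0]],[[0,0,0],[0,0,0]]]}}

```text
time_s: 1.77
position: [524.1, 271.7, 151.8]
eef_rot: [-0.0, 0.128, 0.992, 0.0]
contact_force: [0.2, -0.5, 0.0]
width: 85.0
grip_force: 0.0
```

Run:
```python
from h import *
c=cap('side');t=cap('top');print(bot.observe()['position'])
o=np.hstack([cv2.resize(c['color'][200:350,200:340],None,fx=2.85,fy=2.85),cv2.resize(t['color'][170:280,130:230],None,fx=3.88,fy=3.88)[:427]])
cv2.imwrite('pics/m2.png',o)
```

```text
[524.70081816 271.99974591 152.66672299]Traceback (most recent call last):
  File "<stdin>", line 3, in <module>
    return _nx.concatenate(arrs, 1, dtype=dtype, casting=casting)
           ~~~~~~~~~~~~~~~^^^^^^^^^^^^^^^^^^^^^^^^^^^^^^^^^^^^^^^
ValueError: all the input array dimensions except for the concatenation axis must match exactly, but along dimension 0, the array at index 0 has size 428 and the array at index 1 has size 427
```

Run:
```python
from h import *
c=cap('side');t=cap('top');print(bot.observe()['position'])
a=cv2.resize(c['color'][200:350,200:340],(392,420));b=cv2.resize(t['color'][170:280,130:230],(382,420))
cv2.imwrite('pics/m2.png',np.hstack([a,b]))
```

```text
[524.89395633 271.65057309 152.6446908 ]
```

View pics/m2.png

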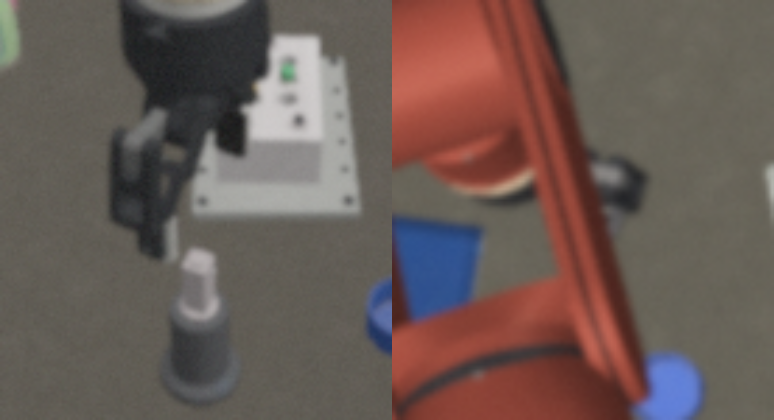

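The side view shows the open fingers straddling the pin's line, with the near finger at (150,220) and the far one at (232,130). The pin's grip is below at (200,280). Descending.

Request:
{"method": "step_arm", "body": {"plan": [[[0,-0.001,-0.02],[0,0,0]],[[0,0,-0.02],[0,0,0]],[[0,0,-0.02],[0,0,0]],[[0,0,-0.015],[0,0,0]],[[0,0,0],[0,0,0]],[[0,0,0],[0,0,0]]]}}

```text
time_s: 2.47
position: [524.2, 269.6, 76.2]
eef_rot: [-0.001, 0.128, 0.992, -0.0]
contact_force: [-0.6, 0.4, -0.2]
width: 85.1
grip_force: 0.0
```

Request:
{"method": "step_arm", "body": {"plan": [[[0,0,0],[0,0,0]],[[0,0,0],[0,0,0]],[[0,0,0],[0,0,0]],[[0,0,0],[0,0,0]],[[0,0,0],[0,0,0]],[[0,0,0],[0,0,0]],[[0,0,0],[0,0,0]],[[0,0,0],[0,0,0]]], "fingers": 0.0, "squeeze": 100}}

```text
time_s: 3.13
position: [525.4, 269.5, 77.0]
eef_rot: [0.001, 0.129, 0.992, 0.0]
contact_force: [1.4, 1.2, 3.2]
width: 15.3
grip_force: 97.4
```

Request:
{"method": "step_arm", "body": {"plan": [[[0,0,0.005],[0,0,0]],[[0,0,0.01],[0,0,0]],[[0,0,0.015],[0,0,0]],[[0,0,0.015],[0,0,0]],[[0,0,0.015],[0,0,0]],[[0,0,0.015],[0,0,0]],[[0,0,0.015],[0,0,0]],[[0,0,0],[0,0,0]],[[0,0,0],[0,0,0]]]}}

```text
time_s: 3.88
position: [525.1, 269.2, 166.8]
eef_rot: [0.001, 0.129, 0.992, 0.0]
contact_force: [-0.4, -0.1, -1.7]
width: 14.6
grip_force: 98.6
```

Run:
```python
from h import *
P=[];F=[]
for i in range(6):
    c=cap('side');o=bot.observe();P.append(o['position']);F.append(o['contact_force'])
print(np.mean(P,0),np.std(P,0),np.mean(F,0),np.std(F,0),o['width'],o['time_s'])
cv2.imwrite('pics/m3.png',cv2.resize(c['color'][140:350,180:380],(571,600)))
```

```text
[524.01032563 268.85872349 164.94104227] [0.19660384 0.06887777 0.33337467] [-0.14923153 -0.36006684 -1.19935117] [0.32171564 0.55391584 0.24348801] 14.43359769019732 4.1833
```

View pics/m3.png

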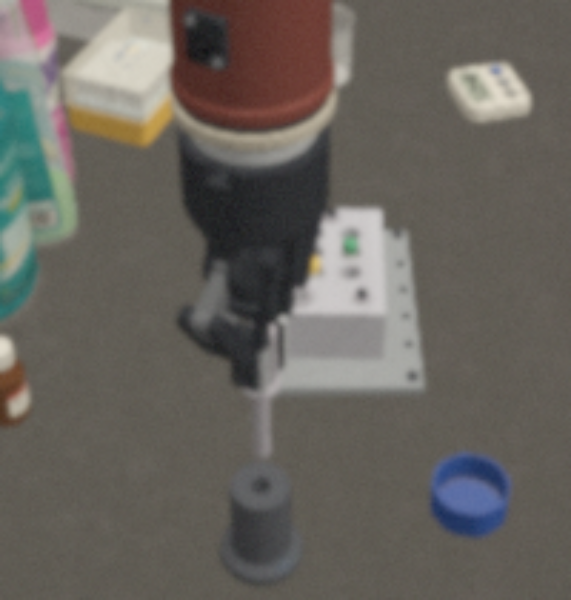

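The pin is held, its foot (265,455) clear above the empty stand. Moving to a point ahead of the front-left touch.

Request:
{"method": "step_arm", "body": {"plan": [[[-0.007,-0.02,0],[0,0,0]],[[-0.007,-0.02,0],[0,0,0]],[[-0.007,-0.02,0],[0,0,0]],[[-0.007,-0.02,0],[0,0,0]],[[-0.007,-0.02,0],[0,0,0]],[[-0.007,-0.02,0],[0,0,0]],[[-0.007,-0.02,0],[0,0,0]],[[-0.007,-0.02,0],[0,0,0]],[[-0.007,-0.02,0],[0,0,0]],[[-0.007,-0.02,0],[0,0,0]]]}}

```text
time_s: 5.02
position: [454.1, 68.3, 165.8]
eef_rot: [-0.0, 0.128, 0.992, -0.0]
contact_force: [1.0, -0.9, -1.7]
width: 14.4
grip_force: 98.6
```

Request:
{"method": "step_arm", "body": {"plan": [[[0,0,-0.015],[0,0,0]],[[0,0,-0.015],[0,0,0]],[[0,0,-0.015],[0,0,0]],[[0,0,-0.015],[0,0,0]],[[0,0,-0.005],[0,0,0]],[[0,0,0],[0,0,0]],[[0,0,0],[0,0,0]],[[0,0,0],[0,0,0]]]}}

```text
time_s: 5.68
position: [455.5, 69.2, 102.2]
eef_rot: [0.001, 0.128, 0.992, 0.0]
contact_force: [0.5, -0.1, -0.5]
width: 14.7
grip_force: 98.8
```

```bash
cat > rd.py <<'E'
from h import *
import sys
P=[];F=[];J=[]
for i in range(int(sys.argv[1])):
    c=cap('side');o=bot.observe();P.append(o['position']);F.append(o['contact_force']);J.append(o['joint_positions'])
print(np.mean(P,0).round(2),np.std(P,0).round(2),np.mean(F,0).round(2),np.std(F,0).round(2),o['time_s'])
if len(sys.argv)>2: cv2.imwrite('pics/'+sys.argv[2],cv2.resize(c['color'][140:350,180:380],(571,600)))
E
python3 rd.py 8 m4.png
```

```text
[455.36  69.24 102.  ] [0.25 0.02 0.29] [-0.08 -0.11 -1.05] [0.42 0.38 0.4 ] 6.0833
```

View pics/m4.png

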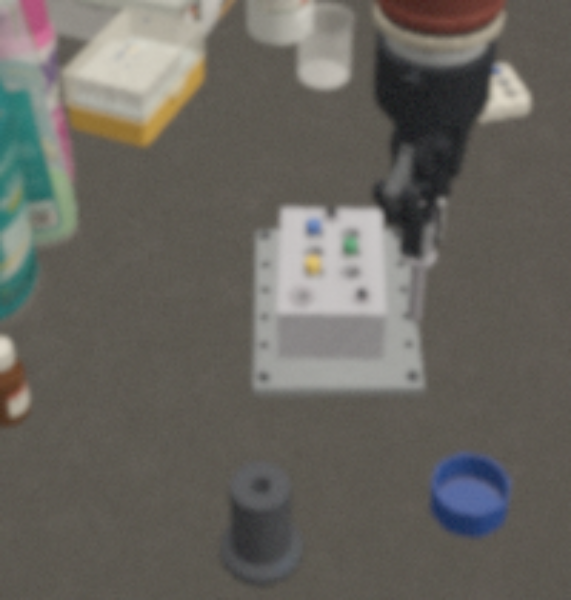

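The side view shows the pin's shank (420,300) standing free in front of the block's front face. Approaching along the nest's +x.

Request:
{"method": "step_arm", "body": {"plan": [[[0.00245,0.0005,0],[0,0,0]],[[0.00245,0.0005,0],[0,0,0]],[[0.00245,0.0005,0],[0,0,0]],[[0.00245,0.0005,0],[0,0,0]],[[0.00147,0.0003,0],[0,0,0]],[[0,0,0],[0,0,0]]]}}

```text
time_s: 6.58
position: [466.5, 71.6, 101.3]
eef_rot: [0.0, 0.128, 0.992, 0.0]
contact_force: [0.7, -0.1, -1.2]
width: 15.1
grip_force: 98.8
```

Request:
{"method": "step_arm", "body": {"plan": [[[0.00049,0.0001,0],[0,0,0]],[[0.00049,0.0001,0],[0,0,0]],[[0.00049,0.0001,0],[0,0,0]],[[0.00049,0.0001,0],[0,0,0]],[[0,0,0],[0,0,0]]]}}

```text
time_s: 7.0
position: [468.1, 71.9, 101.3]
eef_rot: [0.0, 0.129, 0.992, -0.0]
contact_force: [0.5, 0.2, -1.1]
width: 14.5
grip_force: 98.8
```

Request:
{"method": "step_arm", "body": {"plan": [[[0.00049,0.0001,0],[0,0,0]],[[0.00049,0.0001,0],[0,0,0]],[[0,0,0],[0,0,0]]]}}

```text
time_s: 7.25
position: [469.1, 72.1, 101.3]
eef_rot: [0.0, 0.129, 0.992, -0.0]
contact_force: [0.1, -0.5, -0.8]
width: 14.7
grip_force: 98.8
```

Request:
{"method": "step_arm", "body": {"plan": [[[0.0003,6e-05,0],[0,0,0]],[[0.0003,6e-05,0],[0,0,0]],[[0,0,0],[0,0,0]]]}}

```text
time_s: 7.5
position: [469.7, 72.2, 101.3]
eef_rot: [0.0, 0.129, 0.992, 0.0]
contact_force: [0.2, 0.3, -1.4]
width: 14.5
grip_force: 98.8
```

Request:
{"method": "step_arm", "body": {"plan": [[[0.0003,6e-05,0],[0,0,0]],[[0.0003,6e-05,0],[0,0,0]],[[0,0,0],[0,0,0]]]}}

```text
time_s: 7.75
position: [470.3, 72.4, 101.3]
eef_rot: [0.0, 0.129, 0.992, 0.0]
contact_force: [0.0, -0.1, -0.8]
width: 14.5
grip_force: 98.8
```

Request:
{"method": "step_arm", "body": {"plan": [[[0.0003,6e-05,0],[0,0,0]],[[0.0003,6e-05,0],[0,0,0]],[[0,0,0],[0,0,0]]]}}

```text
time_s: 8.0
position: [470.9, 72.5, 101.3]
eef_rot: [0.0, 0.129, 0.992, -0.0]
contact_force: [-0.2, -0.4, -1.2]
width: 14.6
grip_force: 98.8
```

Request:
{"method": "step_arm", "body": {"plan": [[[0.0003,6e-05,0],[0,0,0]],[[0.0003,6e-05,0],[0,0,0]],[[0,0,0],[0,0,0]]]}}

```text
time_s: 8.25
position: [471.5, 72.6, 101.3]
eef_rot: [0.0, 0.129, 0.992, 0.0]
contact_force: [-0.2, -0.3, -0.3]
width: 14.6
grip_force: 98.8
```

Request:
{"method": "step_arm", "body": {"plan": [[[0.0003,6e-05,0],[0,0,0]],[[0.0003,6e-05,0],[0,0,0]],[[0,0,0],[0,0,0]]]}}

```text
time_s: 8.5
position: [472.0, 72.7, 101.3]
eef_rot: [-0.0, 0.129, 0.992, -0.0]
contact_force: [0.4, 0.1, -1.4]
width: 14.8
grip_force: 98.7
```

Request:
{"method": "step_arm", "body": {"plan": [[[0.0003,6e-05,0],[0,0,0]],[[0.0003,6e-05,0],[0,0,0]],[[0,0,0],[0,0,0]]]}}

```text
time_s: 8.75
position: [472.2, 72.8, 101.2]
eef_rot: [-0.001, 0.129, 0.992, -0.0]
contact_force: [-2.4, -0.6, 0.5]
width: 14.7
grip_force: 98.8
```

Request:
{"method": "step_arm", "body": {"plan": [[[0.0003,6e-05,0],[0,0,0]],[[0.0003,6e-05,0],[0,0,0]],[[0,0,0],[0,0,0]]]}}

```text
time_s: 9.0
position: [472.5, 72.8, 101.1]
eef_rot: [-0.001, 0.129, 0.992, -0.0]
contact_force: [-4.5, -0.4, 1.9]
width: 14.7
grip_force: 99.0
```

Request:
{"method": "step_arm", "body": {"plan": [[[0.0003,6e-05,0],[0,0,0]],[[0,0,0],[0,0,0]]]}}

```text
time_s: 9.17
position: [472.7, 72.9, 101.0]
eef_rot: [-0.001, 0.128, 0.992, -0.0]
contact_force: [-4.9, -1.1, 1.9]
width: 14.5
grip_force: 99.1
```

Request:
{"method": "step_arm", "body": {"plan": [[[-0.004,-0.0009,0],[0,0,0]],[[-0.004,-0.0009,0],[0,0,0]],[[0,0,0],[0,0,0]],[[0.004,-0.0195,0],[0,0,0]],[[0.004,-0.0195,0],[0,0,0]],[[0.004,-0.0195,0],[0,0,0]],[[0.004,-0.0195,0],[0,0,0]],[[0,0,0],[0,0,0]],[[0,0,0],[0,0,0]]]}}

```text
time_s: 9.92
position: [482.1, -7.5, 101.5]
eef_rot: [0.001, 0.13, 0.992, 0.0]
contact_force: [0.3, 0.6, -0.9]
width: 14.3
grip_force: 98.6
```

Request:
{"method": "step_arm", "body": {"plan": [[[0.0003,6e-05,0],[0,0,0]],[[0.0003,6e-05,0],[0,0,0]],[[0,0,0],[0,0,0]]]}}

```text
time_s: 10.17
position: [482.1, -5.9, 101.3]
eef_rot: [0.0, 0.128, 0.992, 0.0]
contact_force: [0.7, 0.6, -1.6]
width: 14.9
grip_force: 98.6
```

Request:
{"method": "step_arm", "body": {"plan": [[[0.0003,6e-05,0],[0,0,0]],[[0.0003,6e-05,0],[0,0,0]],[[0,0,0],[0,0,0]]]}}

```text
time_s: 10.42
position: [482.8, -6.2, 101.3]
eef_rot: [0.0, 0.128, 0.992, 0.0]
contact_force: [-0.2, 0.8, -0.9]
width: 14.4
grip_force: 98.6
```

Request:
{"method": "step_arm", "body": {"plan": [[[0.0003,6e-05,0],[0,0,0]],[[0.0003,6e-05,0],[0,0,0]],[[0,0,0],[0,0,0]]]}}

```text
time_s: 10.67
position: [483.4, -6.4, 101.3]
eef_rot: [0.0, 0.129, 0.992, -0.0]
contact_force: [0.4, 0.0, -0.9]
width: 14.7
grip_force: 98.6
```

Request:
{"method": "step_arm", "body": {"plan": [[[0.0003,6e-05,0],[0,0,0]],[[0.0003,6e-05,0],[0,0,0]],[[0,0,0],[0,0,0]]]}}

```text
time_s: 10.92
position: [484.0, -6.4, 101.3]
eef_rot: [0.0, 0.129, 0.992, -0.0]
contact_force: [0.2, 0.1, -0.3]
width: 14.5
grip_force: 98.6
```

Request:
{"method": "step_arm", "body": {"plan": [[[0.0003,6e-05,0],[0,0,0]],[[0.0003,6e-05,0],[0,0,0]],[[0,0,0],[0,0,0]]]}}

```text
time_s: 11.17
position: [484.6, -6.2, 101.3]
eef_rot: [0.0, 0.129, 0.992, 0.0]
contact_force: [-0.2, -0.7, -1.0]
width: 14.8
grip_force: 98.6
```

Request:
{"method": "step_arm", "body": {"plan": [[[0.0003,6e-05,0],[0,0,0]],[[0.0003,6e-05,0],[0,0,0]],[[0,0,0],[0,0,0]]]}}

```text
time_s: 11.42
position: [485.2, -6.1, 101.3]
eef_rot: [0.0, 0.129, 0.992, 0.0]
contact_force: [0.2, -0.5, -1.1]
width: 14.7
grip_force: 98.6
```

Request:
{"method": "step_arm", "body": {"plan": [[[0.0003,6e-05,0],[0,0,0]],[[0.0003,6e-05,0],[0,0,0]],[[0,0,0],[0,0,0]]]}}

```text
time_s: 11.67
position: [485.8, -6.0, 101.3]
eef_rot: [0.0, 0.129, 0.992, 0.0]
contact_force: [0.1, -0.3, -1.1]
width: 14.8
grip_force: 98.6
```

Request:
{"method": "step_arm", "body": {"plan": [[[0.0003,6e-05,0],[0,0,0]],[[0.0003,6e-05,0],[0,0,0]],[[0,0,0],[0,0,0]]]}}

```text
time_s: 11.92
position: [486.4, -5.8, 101.3]
eef_rot: [0.0, 0.129, 0.992, -0.0]
contact_force: [0.5, -0.4, -0.7]
width: 14.5
grip_force: 98.6
```

Request:
{"method": "step_arm", "body": {"plan": [[[0.0003,6e-05,0],[0,0,0]],[[0.0003,6e-05,0],[0,0,0]],[[0,0,0],[0,0,0]]]}}

```text
time_s: 12.17
position: [486.6, -5.8, 101.2]
eef_rot: [-0.0, 0.129, 0.992, -0.0]
contact_force: [-1.7, -0.5, 0.7]
width: 14.9
grip_force: 98.6
```

Request:
{"method": "step_arm", "body": {"plan": [[[0.0003,6e-05,0],[0,0,0]],[[0,0,0],[0,0,0]]]}}

```text
time_s: 12.33
position: [486.8, -5.8, 101.2]
eef_rot: [-0.001, 0.129, 0.992, -0.0]
contact_force: [-2.9, -1.4, 1.6]
width: 15.0
grip_force: 98.9
```

Request:
{"method": "step_arm", "body": {"plan": [[[-0.004,-0.0007,0],[0,0,0]],[[-0.004,-0.0007,0],[0,0,0]],[[0,0,0],[0,0,0]],[[0.003,-0.017,0],[0,0,0]],[[0.003,-0.017,0],[0,0,0]],[[0,0,0],[0,0,0]],[[0.015,0.0028,0],[0,0,0]],[[0.015,0.0028,0],[0,0,0]],[[0.015,0.0028,0],[0,0,0]],[[0.005,0.0009,0],[0,0,0]]]}}

```text
time_s: 13.17
position: [537.0, -31.2, 101.7]
eef_rot: [0.001, 0.129, 0.992, 0.0]
contact_force: [-0.0, -0.1, -1.5]
width: 14.8
grip_force: 98.6
```

Request:
{"method": "step_arm", "body": {"plan": [[[0,0,0],[0,0,0]],[[0,0,0],[0,0,0]],[[-0.0004,0.0022,0],[0,0,0]],[[-0.0004,0.0022,0],[0,0,0]],[[0,0,0],[0,0,0]]]}}

```text
time_s: 13.58
position: [533.7, -26.9, 101.2]
eef_rot: [-0.0, 0.129, 0.992, 0.0]
contact_force: [1.0, 0.4, -0.5]
width: 14.5
grip_force: 98.6
```

Request:
{"method": "step_arm", "body": {"plan": [[[-5e-05,0.0003,0],[0,0,0]],[[-5e-05,0.0003,0],[0,0,0]],[[0,0,0],[0,0,0]]]}}

```text
time_s: 13.83
position: [534.3, -26.7, 101.4]
eef_rot: [0.0, 0.129, 0.992, -0.0]
contact_force: [-0.9, 0.7, -0.3]
width: 14.9
grip_force: 98.6
```

Request:
{"method": "step_arm", "body": {"plan": [[[-5e-05,0.0003,0],[0,0,0]],[[-5e-05,0.0003,0],[0,0,0]],[[0,0,0],[0,0,0]]]}}

```text
time_s: 14.08
position: [534.2, -26.2, 101.3]
eef_rot: [-0.0, 0.129, 0.992, -0.0]
contact_force: [0.1, 0.3, 0.4]
width: 14.3
grip_force: 98.6
```

Request:
{"method": "step_arm", "body": {"plan": [[[-5e-05,0.0003,0],[0,0,0]],[[-5e-05,0.0003,0],[0,0,0]],[[-5e-05,0.0003,0],[0,0,0]],[[0,0,0],[0,0,0]]]}}

```text
time_s: 14.42
position: [534.1, -25.2, 101.3]
eef_rot: [-0.0, 0.129, 0.992, 0.0]
contact_force: [0.5, 0.2, -0.8]
width: 14.7
grip_force: 98.6
```

Request:
{"method": "step_arm", "body": {"plan": [[[-5e-05,0.0003,0],[0,0,0]],[[-5e-05,0.0003,0],[0,0,0]],[[-5e-05,0.0003,0],[0,0,0]],[[0,0,0],[0,0,0]]]}}

```text
time_s: 14.75
position: [533.9, -24.3, 101.3]
eef_rot: [-0.0, 0.129, 0.992, 0.0]
contact_force: [-0.8, 1.1, -1.3]
width: 14.5
grip_force: 98.6
```

Request:
{"method": "step_arm", "body": {"plan": [[[-5e-05,0.0003,0],[0,0,0]],[[-5e-05,0.0003,0],[0,0,0]],[[0,0,0],[0,0,0]]]}}

```text
time_s: 15.0
position: [533.8, -23.7, 101.3]
eef_rot: [-0.0, 0.129, 0.992, 0.0]
contact_force: [0.0, -0.4, -1.2]
width: 14.7
grip_force: 98.6
```

Request:
{"method": "step_arm", "body": {"plan": [[[-5e-05,0.0003,0],[0,0,0]],[[-5e-05,0.0003,0],[0,0,0]],[[0,0,0],[0,0,0]]]}}

```text
time_s: 15.25
position: [533.7, -23.1, 101.3]
eef_rot: [-0.0, 0.129, 0.992, 0.0]
contact_force: [0.0, -0.2, -0.6]
width: 14.9
grip_force: 98.6
```

Request:
{"method": "step_arm", "body": {"plan": [[[-5e-05,0.0003,0],[0,0,0]],[[-5e-05,0.0003,0],[0,0,0]],[[0,0,0],[0,0,0]]]}}

```text
time_s: 15.5
position: [533.6, -22.5, 101.3]
eef_rot: [-0.0, 0.129, 0.992, 0.0]
contact_force: [0.2, 0.5, -1.5]
width: 14.8
grip_force: 98.6
```

Request:
{"method": "step_arm", "body": {"plan": [[[-5e-05,0.0003,0],[0,0,0]],[[-5e-05,0.0003,0],[0,0,0]],[[0,0,0],[0,0,0]]]}}

```text
time_s: 15.75
position: [533.5, -21.9, 101.3]
eef_rot: [-0.0, 0.129, 0.992, -0.0]
contact_force: [0.4, -0.0, -0.8]
width: 14.6
grip_force: 98.6
```

Request:
{"method": "step_arm", "body": {"plan": [[[-5e-05,0.0003,0],[0,0,0]],[[0,0,0],[0,0,0]]]}}

```text
time_s: 15.92
position: [533.5, -21.6, 101.3]
eef_rot: [-0.0, 0.129, 0.992, 0.0]
contact_force: [0.5, 0.0, -0.1]
width: 14.4
grip_force: 98.6
```

Request:
{"method": "step_arm", "body": {"plan": [[[-5e-05,0.0003,0],[0,0,0]],[[0,0,0],[0,0,0]]]}}

```text
time_s: 16.08
position: [533.4, -21.3, 101.3]
eef_rot: [0.0, 0.129, 0.992, 0.0]
contact_force: [-0.4, -0.5, -0.7]
width: 14.9
grip_force: 98.6
```

Request:
{"method": "step_arm", "body": {"plan": [[[-5e-05,0.0003,0],[0,0,0]],[[0,0,0],[0,0,0]]]}}

```text
time_s: 16.25
position: [533.4, -21.0, 101.3]
eef_rot: [0.0, 0.129, 0.992, -0.0]
contact_force: [-0.3, -1.1, -0.9]
width: 14.1
grip_force: 98.6
```

Request:
{"method": "step_arm", "body": {"plan": [[[-5e-05,0.0003,0],[0,0,0]],[[0,0,0],[0,0,0]]]}}

```text
time_s: 16.42
position: [533.4, -20.9, 101.3]
eef_rot: [0.0, 0.129, 0.992, -0.0]
contact_force: [-0.1, -0.3, -0.8]
width: 14.8
grip_force: 98.6
```

Request:
{"method": "step_arm", "body": {"plan": [[[-5e-05,0.0003,0],[0,0,0]],[[0,0,0],[0,0,0]]]}}

```text
time_s: 16.58
position: [533.3, -20.8, 101.3]
eef_rot: [0.0, 0.129, 0.992, -0.0]
contact_force: [-0.1, -1.4, -2.0]
width: 14.7
grip_force: 98.6
```

Request:
{"method": "step_arm", "body": {"plan": [[[-5e-05,0.0003,0],[0,0,0]],[[0,0,0],[0,0,0]]]}}

```text
time_s: 16.75
position: [533.3, -20.7, 101.3]
eef_rot: [0.0, 0.129, 0.992, -0.0]
contact_force: [0.0, -4.6, -0.8]
width: 14.7
grip_force: 98.6
```

Request:
{"method": "step_arm", "body": {"plan": [[[0,0,0],[0,0,0]],[[0,0,0],[0,0,0]],[[0,0,0],[0,0,0]]]}}

```text
time_s: 17.0
position: [533.3, -20.6, 101.4]
eef_rot: [0.0, 0.129, 0.992, -0.0]
contact_force: [-0.1, -5.2, -1.8]
width: 14.8
grip_force: 98.6
```

```bash
python3 rd.py 3
python3 - <<'E'
import numpy as np
A=np.array([471.92,72.75]);B=np.array([486.38,-5.8]);C=np.array([533.4,-21.0])
ey=(A-B)/np.linalg.norm(A-B);ex=np.array([ey[1],-ey[0]]);print(np.degrees(np.arctan2(ex[1],ex[0])))
u0=(A@ex+B@ex)/2;v0=C@ey
g=lambda u,v:(u0+44+u)*ex+(v0+64+v)*ey
print('centre',g(0,0),'bore',g(22,42),'delta from C',g(22,42)-C,ex,ey)
E
```

```text
[533.26 -20.58 101.34] [0.01 0.01 0.02] [-0.06 -5.82 -1.5 ] [0.29 0.85 0.57] 17.15
10.430606065958072
centre [522.31362814  42.03452486] bore [536.34620611  87.32345017] delta from C [  2.94620611 108.32345017] [0.9834749  0.18104452] [-0.18104452  0.9834749 ]
```

Request:
{"method": "step_arm", "body": {"plan": [[[0.0005,-0.003,0],[0,0,0]],[[0.0005,-0.003,0],[0,0,0]],[[0,0,0.015],[0,0,0]],[[0,0,0.015],[0,0,0]],[[0,0,0.015],[0,0,0]],[[0,0,0],[0,0,0]]]}}

```text
time_s: 17.65
position: [536.4, -26.1, 149.5]
eef_rot: [0.003, 0.129, 0.992, 0.0]
contact_force: [0.5, 0.5, -0.6]
width: 14.7
grip_force: 98.7
```

Request:
{"method": "step_arm", "body": {"plan": [[[0.0003,0.0142,0],[0,0,0]],[[0.0003,0.0142,0],[0,0,0]],[[0.0003,0.0142,0],[0,0,0]],[[0.0003,0.0142,0],[0,0,0]],[[0.0003,0.0142,0],[0,0,0]],[[0.0003,0.0142,0],[0,0,0]],[[0.0003,0.0142,0],[0,0,0]],[[0,0.0142,0],[0,0,0]],[[0,0,0],[0,0,0]],[[0,0,0],[0,0,0]]]}}

```text
time_s: 18.48
position: [535.8, 88.1, 145.4]
eef_rot: [-0.001, 0.128, 0.992, 0.0]
contact_force: [0.8, 0.2, -1.2]
width: 14.7
grip_force: 98.6
```

```bash
python3 rd.py 20; python3 rd.py 4 m5.png
```

```text
[536.3  87.2 146.2] [0.12 0.25 0.22] [ 0.16  0.01 -0.9 ] [0.57 0.39 0.43] 19.4833
[536.32  87.46 146.29] [0.02 0.01 0.02] [-0.01  0.24 -1.09] [0.61 0.53 0.44] 19.6833
```

View pics/m5.png

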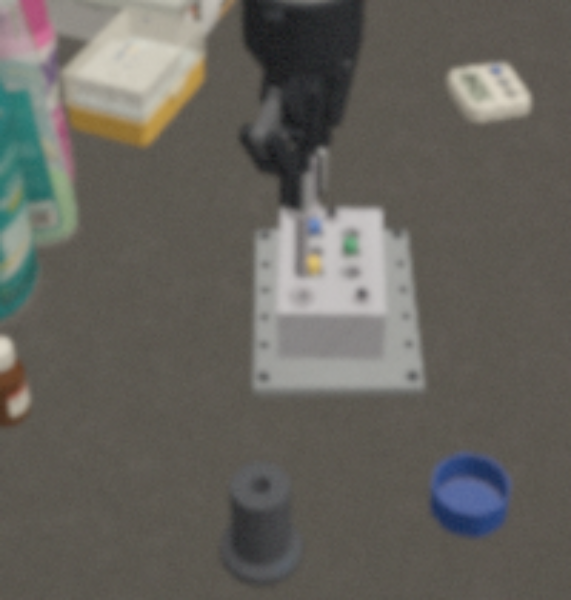

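The side view shows the pin's foot (302,272) straight above the collar (302,295). Lowering carefully.

Request:
{"method": "step_arm", "body": {"plan": [[[0,0,-0.008],[0,0,0]],[[0,-0.0001,-0.008],[0,0,0]],[[0,0,0],[0,0,0]],[[0,0,0],[0,0,0]],[[0,0,-0.0005],[0,0,0]],[[0,0,-0.0005],[0,0,0]],[[0,0,0],[0,0,0]]]}}

```text
time_s: 20.27
position: [536.5, 87.4, 129.5]
eef_rot: [0.0, 0.129, 0.992, 0.0]
contact_force: [0.1, 1.1, -0.8]
width: 14.3
grip_force: 98.6
```

Request:
{"method": "step_arm", "body": {"plan": [[[0,0,-0.0005],[0,0,0]],[[0,0,-0.0005],[0,0,0]],[[0,0,-0.0005],[0,0,0]],[[0,0,0],[0,0,0]]]}}

```text
time_s: 20.6
position: [536.3, 87.3, 127.8]
eef_rot: [0.0, 0.129, 0.992, 0.0]
contact_force: [0.4, -0.0, -1.5]
width: 14.6
grip_force: 98.6
```

Request:
{"method": "step_arm", "body": {"plan": [[[0,0,-0.0005],[0,0,0]],[[0,0,-0.0005],[0,0,0]],[[0,0,0],[0,0,0]]]}}

```text
time_s: 20.85
position: [536.3, 87.3, 126.7]
eef_rot: [-0.0, 0.129, 0.992, -0.0]
contact_force: [0.2, -0.4, -0.3]
width: 14.5
grip_force: 98.6
```

Request:
{"method": "step_arm", "body": {"plan": [[[0,0,-0.0005],[0,0,0]],[[0,0,-0.0005],[0,0,0]],[[0,0,0],[0,0,0]]]}}

```text
time_s: 21.1
position: [536.2, 87.3, 125.7]
eef_rot: [-0.0, 0.129, 0.992, -0.0]
contact_force: [0.0, 1.3, -0.7]
width: 14.4
grip_force: 98.6
```

Request:
{"method": "step_arm", "body": {"plan": [[[0,0,-0.0005],[0,0,0]],[[0,0,-0.0005],[0,0,0]],[[0,0,0],[0,0,0]]]}}

```text
time_s: 21.35
position: [536.3, 87.3, 124.7]
eef_rot: [-0.0, 0.129, 0.992, -0.0]
contact_force: [-0.4, 0.3, -0.6]
width: 15.0
grip_force: 98.6
```

Request:
{"method": "step_arm", "body": {"plan": [[[0,0,-0.0005],[0,0,0]],[[0,0,-0.0005],[0,0,0]],[[0,0,0],[0,0,0]]]}}

```text
time_s: 21.6
position: [536.3, 87.3, 123.7]
eef_rot: [-0.0, 0.129, 0.992, -0.0]
contact_force: [-0.3, 0.4, -0.5]
width: 14.3
grip_force: 98.6
```

Request:
{"method": "step_arm", "body": {"plan": [[[0,0,-0.0005],[0,0,0]],[[0,0,-0.0005],[0,0,0]],[[0,0,-0.0005],[0,0,0]],[[0,0,0],[0,0,0]]]}}

```text
time_s: 21.93
position: [536.2, 87.3, 122.1]
eef_rot: [-0.0, 0.129, 0.992, -0.0]
contact_force: [0.7, -0.5, -1.4]
width: 14.4
grip_force: 98.6
```

Request:
{"method": "step_arm", "body": {"plan": [[[0,0,-0.0007],[0,0,0]],[[0,0,-0.0007],[0,0,0]],[[0,0,-0.0007],[0,0,0]],[[0,0,0],[0,0,0]]]}}

```text
time_s: 22.27
position: [536.2, 87.3, 120.0]
eef_rot: [-0.0, 0.129, 0.992, -0.0]
contact_force: [-0.2, 0.1, -1.2]
width: 14.4
grip_force: 98.6
```

Request:
{"method": "step_arm", "body": {"plan": [[[0,0,-0.0015],[0,0,0]],[[0,0,-0.0015],[0,0,0]],[[0,0,-0.0015],[0,0,0]],[[0,0,-0.0015],[0,0,0]],[[0,0,0],[0,0,0]]]}}

```text
time_s: 22.68
position: [536.0, 87.3, 113.7]
eef_rot: [-0.0, 0.129, 0.992, -0.0]
contact_force: [-0.5, -0.2, -1.0]
width: 14.5
grip_force: 98.6
```

Request:
{"method": "step_arm", "body": {"plan": [[[0,0,-0.0015],[0,0,0]],[[0,0,-0.0015],[0,0,0]],[[0,0,-0.0015],[0,0,0]],[[0,0,-0.0015],[0,0,0]],[[0,0,-0.0015],[0,0,0]],[[0,0,0],[0,0,0]]]}}

```text
time_s: 23.18
position: [536.1, 87.3, 106.3]
eef_rot: [-0.0, 0.129, 0.992, -0.0]
contact_force: [-0.9, -0.3, -1.4]
width: 14.2
grip_force: 98.6
```

Request:
{"method": "step_arm", "body": {"plan": [[[0,0,-0.0015],[0,0,0]],[[0,0,-0.0015],[0,0,0]],[[0,0,-0.0015],[0,0,0]],[[0,0,-0.0015],[0,0,0]],[[0,0,-0.0015],[0,0,0]],[[0,0,0],[0,0,0]]]}}

```text
time_s: 23.68
position: [536.0, 87.3, 98.7]
eef_rot: [-0.0, 0.129, 0.992, -0.0]
contact_force: [-0.9, -0.6, -0.6]
width: 14.9
grip_force: 98.6
```

Request:
{"method": "step_arm", "body": {"plan": [[[0,0,-0.001],[0,0,0]],[[0,0,-0.001],[0,0,0]],[[0,0,-0.001],[0,0,0]],[[0,0,-0.0005],[0,0,0]],[[0,0,0],[0,0,0]]]}}

```text
time_s: 24.1
position: [536.2, 87.3, 95.5]
eef_rot: [-0.0, 0.129, 0.992, -0.0]
contact_force: [-0.2, -0.5, -0.7]
width: 14.6
grip_force: 98.6
```

Request:
{"method": "step_arm", "body": {"plan": [[[0,0,-0.0005],[0,0,0]],[[0,0,-0.0005],[0,0,0]],[[0,0,0],[0,0,0]]]}}

```text
time_s: 24.35
position: [536.3, 87.3, 94.6]
eef_rot: [-0.0, 0.129, 0.992, -0.0]
contact_force: [-0.3, -0.8, -1.2]
width: 14.6
grip_force: 98.6
```

Request:
{"method": "step_arm", "body": {"plan": [[[0,0,-0.0003],[0,0,0]],[[0,0,-0.0003],[0,0,0]],[[0,0,0],[0,0,0]]]}}

```text
time_s: 24.6
position: [536.3, 87.3, 94.0]
eef_rot: [-0.0, 0.129, 0.992, -0.0]
contact_force: [0.2, 0.1, -1.7]
width: 14.4
grip_force: 98.6
```

Request:
{"method": "step_arm", "body": {"plan": [[[0,0,-0.0003],[0,0,0]],[[0,0,0],[0,0,0]]]}}

```text
time_s: 24.77
position: [536.3, 87.3, 93.8]
eef_rot: [0.0, 0.129, 0.992, -0.0]
contact_force: [-0.4, -1.0, -1.4]
width: 14.9
grip_force: 98.6
```

Request:
{"method": "step_arm", "body": {"plan": [[[0,0,-0.0003],[0,0,0]],[[0,0,0],[0,0,0]]]}}

```text
time_s: 24.93
position: [536.3, 87.3, 93.4]
eef_rot: [-0.0, 0.129, 0.992, -0.0]
contact_force: [-0.2, 0.4, -0.1]
width: 14.8
grip_force: 98.6
```

Request:
{"method": "step_arm", "body": {"plan": [[[0,0,-0.0003],[0,0,0]],[[0,0,0],[0,0,0]]]}}

```text
time_s: 25.1
position: [536.3, 87.4, 93.2]
eef_rot: [-0.0, 0.129, 0.992, -0.0]
contact_force: [0.5, 0.3, -0.9]
width: 15.0
grip_force: 98.6
```

Request:
{"method": "step_arm", "body": {"plan": [[[0,0,-0.0003],[0,0,0]],[[0,0,0],[0,0,0]]]}}

```text
time_s: 25.27
position: [536.4, 87.4, 93.0]
eef_rot: [0.0, 0.129, 0.992, -0.0]
contact_force: [-0.2, 0.9, 0.2]
width: 14.5
grip_force: 98.8
```

Request:
{"method": "step_arm", "body": {"plan": [[[0,0,-0.0002],[0,0,0]],[[0,0,0],[0,0,0]]]}}

```text
time_s: 25.43
position: [536.5, 87.3, 93.0]
eef_rot: [0.0, 0.129, 0.992, -0.0]
contact_force: [-0.3, 0.1, 2.4]
width: 14.7
grip_force: 98.9
```

The pin is on the floor of the bore: force up by about 3 N, at the predicted height. Holding briefly, then releasing and retreating upward.

Request:
{"method": "step_arm", "body": {"plan": [[[0,0,0],[0,0,0]],[[0,0,0],[0,0,0]],[[0,0,0],[0,0,0]]]}}

```text
time_s: 25.68
position: [536.4, 87.3, 92.9]
eef_rot: [0.0, 0.129, 0.992, -0.0]
contact_force: [-0.2, 0.4, 1.7]
width: 14.7
grip_force: 98.9
```

Request:
{"method": "step_arm", "body": {"plan": [[[0,0,0],[0,0,0]],[[0,0,0],[0,0,0]],[[0,0,0],[0,0,0]],[[0,0,0],[0,0,0]],[[0,0,0],[0,0,0]],[[0,0,0],[0,0,0]]], "fingers": 0.06, "squeeze": 20}}

```text
time_s: 26.18
position: [536.3, 87.3, 92.6]
eef_rot: [-0.0, 0.129, 0.992, -0.0]
contact_force: [0.3, -1.3, 0.3]
width: 59.7
grip_force: 0.0
```

Request:
{"method": "step_arm", "body": {"plan": [[[0,0,0.005],[0,0,0]],[[0,0,0.015],[0,0,0]],[[0,0,0.02],[0,0,0]],[[0,0,0.02],[0,0,0]],[[0,0,0.02],[0,0,0]],[[0,0,0.02],[0,0,0]],[[0,0,0],[0,0,0]],[[0,0,0],[0,0,0]],[[0,0,0],[0,0,0]]]}}

```text
time_s: 26.93
position: [535.9, 87.3, 192.1]
eef_rot: [-0.0, 0.129, 0.992, -0.0]
contact_force: [-0.4, -0.8, -0.5]
width: 60.0
grip_force: 0.0
```

```bash
python3 rd.py 1 m6.png
```

```text
[535.51  87.32 191.44] [0. 0. 0.] [ 0.11 -0.37 -0.6 ] [0. 0. 0.] 26.9833
```

View pics/m6.png

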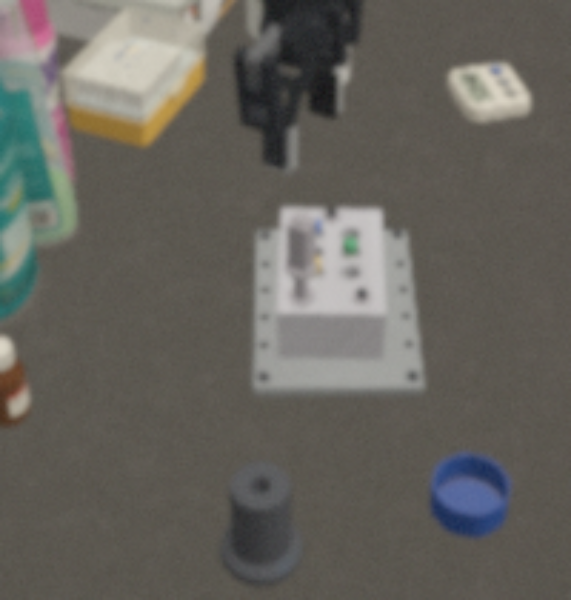

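The pin stands upright in the reference bore (grip at (300,250), collar at (302,297)). The gripper is clear above it and the bystanders are where they were.

```bash
python3 -c "
from rig import bot
print(bot.hand_in())"
```

```text
the job is handed in; nothing more can be done
None
```

I touched the block off three times at no more than about 6 N, lowered the pin to the reference bore's floor while held, released it standing upright, and handed the job in at about 27 s; no verdict came back.

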